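# Open the combination padlock on the tool chest and hold it up

## Robot

A 6-joint arm with a two-finger parallel gripper is mounted at the origin on the work surface. World frame = base frame: x ahead of the robot, y to its left, z up, the work surface at z = 0. Lengths are in m, angles in rad, forces in N, time in s.
With the tool pointing down it reaches from about 0.425 to 0.95 m from the base axis. Payload 3.5 kg.
Tool frame: the origin (TCP) lies midway between the tips of the shut fingers; the grasp point (between the pads) lies 19 mm behind it; x points along the fingers, y is the direction in which the jaws open and shut, and the axes are right-handed (so a half turn about x gives the same grasp; the last joint's range is limited). The gripper opens to 85 mm and grips with 20 to 120 N. Pads are 22 mm wide; open, the fingers measure 114 mm over their backs; the gripper's body (76 mm by 85 mm) begins 54 mm behind the grasp point. The pads swing forward as they close: fully open they stand 13 mm farther back than shut.
Start: joints at [1.078, 0.286, 1.577, -0, 1.279, -0.15], TCP at [0.227, 0.636, 0.231] pointing down, gripper open.
Joint ranges: [-2.77, 2.77], [-0.9, 2.22], [0.21, 2.48], [-1.53, 4.67], [0.24, 2.81], [-2.84, 2.84]. Speed limits (rad/s): [2.79, 2.79, 3.14, 3.14, 3.14, 3.14].

## Interface

Orientations are given as a unit quaternion [x, y, z, w].
In Python, from plant import ctrl, vision gives the robot as it stands. The module is installed in compiled form; this text tells all that it offers.
- The arm moves only by the tool play_rows, never from a script. Its arguments are lists of equal length, an entry for each row: "claw": the closure in counts, from 0 (fully open) to 255 (shut); "travel": the shift along the tool's x, y, z in m, a list of three; "dr": the turn, a rotation vector about the tool's x, y, z in rad, a list of three. In form: {"claw": [claw, ...], "travel": [[tx, ty, tz], ...], "dr": [[wx, wy, wz], ...]}. A call has 1 to 20 rows; each row is the pose to reach, as a shift and turn from the pose measured when the call began, along the tool's axes at that moment; what a row does not reach only later rows make up. A row lasts 1/10 s, in which the tool goes at most 50 mm and 8.59 degrees, less where a joint would pass 70% of its speed; a pose out of reach is approached as far as the arm can. A call with a gripper value outside its range is refused whole. The fingers move at their own pace and stop on an object; "force" is the grip in N (left out, the last holds). Time passes only in rows, so rows that repeat a pose let the fingers close. It gives the time, the measured TCP pose, the force and the opening at its end, in the units of the state.
- ctrl.get_state(): the state, without advancing time (a new reading comes with each control period).
- vision.read_camera(name): name is "scene" or "top" or "wrist"; returns a dict with "img" (420x560x3 uint8, red, green, blue), "range_z" (420x560 float32, m along the optical axis (not along the pixel's ray), 0 where there is no reading), "K" (3x3 intrinsics, pixels), "world_to_cam" (4x4, takes a point from world to camera coordinates). Camera axes: x right, y up, looking along -z (the intrinsics and any distortion apply to the point x, -y, -z); pixel columns grow to the right and rows downward; lengths in m; the calibration is good to about 2 mm. A picture is of the moment at which its call begins.
- ctrl.sign_off(): hands the job in, once; it reports no verdict.
The state is a dict: "time": time; "qpos": joint angles; "dq": joint speeds; "joint_efforts": joint torques, N m; "eef_pos": TCP position; "tcp_rot": TCP orientation; "contact_force": force on the tool from outside, world axes, zero at the start; "wrist_torque": the same for the moment, N m; "opening": opening from 0.0 (shut) to 1.0 (fully open).
Only numpy, scipy, OpenCV 4.12 (cv2) and the standard library are available. Lean on these libraries where they do the work, as an engineer would, in place of code of your own. Each camera call takes 0.05 s, during which the arm holds its last target.

## Task

Clear the big dark socket off the chest lid by standing it upright in the blue tray, then turn the padlock's dial clockwise, notch by notch, until its red mark clicks into line with the white index line beside it, and pull the shackle out to its stop. Lift the open lock off the hasp and finish while still holding it in the gripper, steady, level with its dial up, at least 10 cm above the lid. Leave everything else where it is.

Things in the scene. Friction and masses are not known exactly. Their poses are not given: they have to be found in the camera images.
- chest: Red tool chest, fixed, 200 x 280 x 100 mm (x, y, z), origin at the centre of its underside, lid at 100 mm. At chest (0, -70 mm) the lid carries the hasp: a 5 mm plate, a rib 8 mm higher at the front and rear end of the lock body (1.5 mm play), and a dark arch around the shackle's short leg. The lock's +x is the chest's +y. The lock lifts off straight up, only with the shackle open.
- tray: Blue open parts tray, fixed, empty, 150 x 170 x 35 mm outside (its x, y, z), walls and floor about 4 mm. Origin: centre of its underside.
- socket_mid (a point): Centre (half-way up) of the big dark steel impact socket, an upright cylinder 38 mm across and 60 mm tall, about 0.3 kg; it stands on the chest lid just beyond the shackle's bow, where the shackle has to go. z: its axis.
- lock_mid (a point): Centre of the padlock's brass body, 64 x 60 x 32 mm (x, y, z), loose on the hasp, dial up, 0.4 to 0.7 kg in all, centre 21 mm above the lid. z up; x is the way the shackle is pulled. Side faces +y and -y, 60 mm apart, are free to grip. White index line on top at the +x side of the dial. The hasp's arch stands at lock x 36 to 42, y 9 to 35 mm, 38 mm above the lid.
- dial_top (a point): Centre of the top face of the black ribbed dial, a round knob 40 mm across and 18 mm tall that stands on the lock body and turns about the lock's z. This point is 55 mm above the lid and 34 mm above the lock's centre; x points along the red mark. It can be gripped across any diameter; fingertips must stay above the body's top face, 18 mm below this point.
- dial (a joint): Dial angle, rad: 0 with the red mark at the white index (lock +x), positive counter-clockwise from above. It starts positive, two to four notches off. A spring clicks it into 12 notches a turn (multiples of 0.524; about 0.05 N m; within about 0.2 of a notch it pulls itself in). Stops at -1.2 and 2.6. The shackle is free only in the notch at 0 (within 0.2 rad).
- shackle_bow (a point): Middle of the shackle's bow: a straight cross bar 28 mm long of 8 mm round steel along the lock's y, 84 mm from the lock's centre along its x when shut, its axis 25 mm above the lid. The legs run back to the body at lock y = -22 and +22 mm (36 mm free between). x of this point's frame is the pull direction.
- shackle (a joint): How far the shackle is pulled out along the lock's x, m: 0 shut, 0.030 at its stop. About 2 N of friction, stays where left; locked unless the dial is at 0. The body bears on the hasp's front rib while the shackle is pulled.
- small_socket_mid (a point): Centre of a small bright socket, 26 mm across, 38 mm tall, on a corner of the lid; bystander.
- spray: Spray can, 52 mm across, 150 mm tall, origin at its underside; bystander.
- wrench: Open wrench lying near the robot, 190 mm long; bystander.
- driver: Screwdriver lying on the bench, 200 mm long; bystander.
- flange: Aluminium spacer plate with six holes, 70 x 110 x 12 mm, on the bench; bystander.
- jar: Glass jar with yellow cap, 66 mm across, 85 mm tall; bystander.
- bearing: Steel bearing ring, 56 mm across, 18 mm high; bystander.

How it is judged:
By the outcome, as a careful person would: the job done as asked, in the order asked, and still so for the second after the job is handed in, while the arm keeps its last pose, push and grip.
It also fails if it takes over 72 s, if anything falls off the work surface, if the arm or the gripper's body presses on something with over 40 N, if the wrist force passes 120 N, or if a joint passes its speed limit or range.

## Working session

There is one attempt and no reset: what is moved stays moved. The work goes in short steps, Python scripts to look and compute and a tool call to move; the robot and the scene stay as the last step left them, time stands still between calls to the robot, and variables do not carry over. Pictures are saved under pics/ and viewed, and the job is handed in when it is done.

Besides the shell and the picture viewer there is one more tool, called after "Call:" in YAML: its name, and indented under it one key for each argument. play_rows: Moves the arm, as the interface text tells. Its arguments: {"type":"object","properties":{"claw":{"type":"array","items":{"type":"number"}},"travel":{"type":"array","items":{"type":"array","items":{"type":"number"}}},"dr":{"type":"array","items":{"type":"array","items":{"type":"number"}}},"force":{"type":"number"}},"required":["claw","travel","dr"]}

```bash
mkdir -p pics; python3 - <<'E'
from plant import ctrl, vision
import cv2,numpy as np
s=ctrl.get_state(); print(s)
for n in ["scene","top","wrist"]:
    c=vision.read_camera(n); cv2.imwrite(f"pics/{n}0.png",c["img"][:,:,::-1]); print(n,c["K"].tolist(),np.round(c["world_to_cam"],4).tolist(), c.keys())
E
```

```text
{'time': 0.0, 'qpos': array([ 1.07797801e+00,  2.87180122e-01,  1.57818176e+00,  7.99594187e-06,
        1.27861072e+00, -1.50007165e-01]), 'dq': array([ 0.00208163,  0.00044029, -0.00116812,  0.00130322, -0.00255738,
        0.0006991 ]), 'joint_efforts': array([-1.18831595e-03, -4.05965567e+01, -2.92631668e+01, -1.72276937e-04,
        5.70354328e-03,  6.88781768e-06]), 'eef_pos': array([0.22655016, 0.63514367, 0.22993497]), 'tcp_rot': array([ 0.11981266,  0.69701259, -0.12140765,  0.69647582]), 'contact_force': array([0.69473327, 0.33388332, 0.14409031]), 'wrist_torque': array([ 0.01710821, -0.00451183,  0.01781384]), 'opening': 0.9991078536391268}
scene [[457.8701432657554, 0.0, 273.8003589972375], [0.0, 457.8701432657554, 208.8242976663537], [0.0, 0.0, 1.0]] [[-0.5736, 0.8189, 0.021, 0.2905], [-0.4791, -0.3561, 0.8023, 0.1742], [0.6644, 0.4501, 0.5966, -1.6811], [0.0, 0.0, 0.0, 1.0]] dict_keys(['img', 'range_z', 'K', 'world_to_cam'])
top [[399.9834133316641, 0.0, 275.06231962659075], [0.0, 399.9834133316641, 211.17490405984788], [0.0, 0.0, 1.0]] [[-0.0017, -1.0, 0.0065, 0.0], [0.9948, -0.001, 0.102, -0.5413], [-0.102, 0.0066, 0.9948, -1.2743], [0.0, 0.0, 0.0, 1.0]] dict_keys(['img', 'range_z', 'K', 'world_to_cam'])
wrist [[306.3903729582399, 0.0, 278.330739205956], [0.0, 306.3903729582399, 207.45685985483294], [0.0, 0.0, 1.0]] [[0.335, 0.9422, -0.0023, -0.6733], [-0.9055, 0.3213, -0.2772, 0.0368], [-0.2604, 0.0949, 0.9608, -0.38], [0.0, 0.0, 0.0, 1.0]] dict_keys(['img', 'range_z', 'K', 'world_to_cam'])
```

View pics/top0.png

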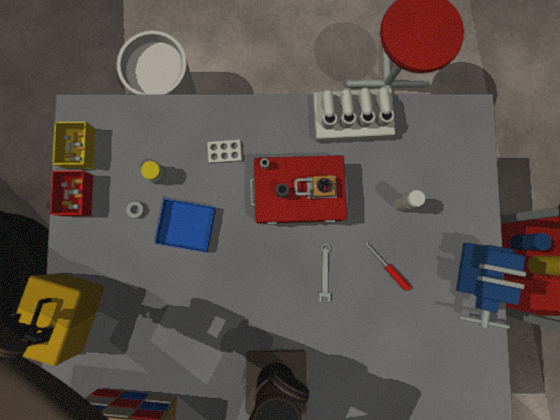

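View pics/scene0.png

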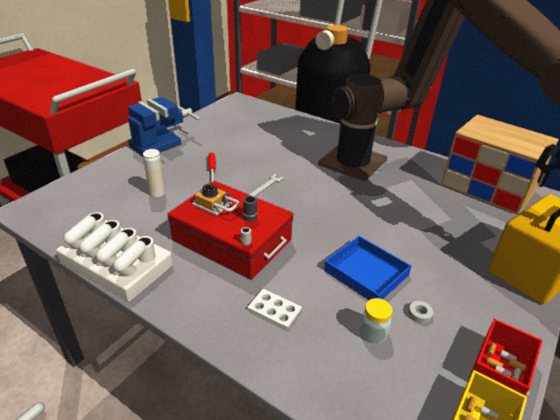

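View pics/wrist0.png

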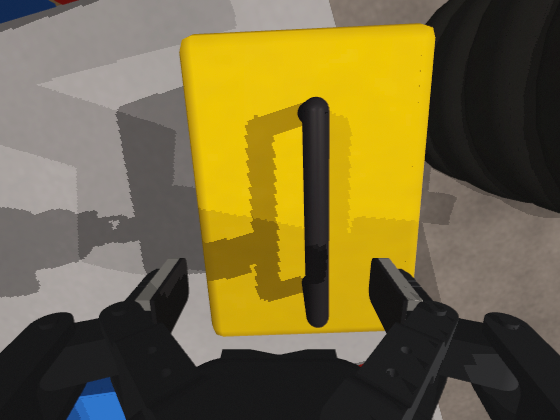

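The top view shows the chest around (300,188), with the dark socket at (282,189) and the lock at (322,186). The tray is at (186,225). Next I'll zoom in and measure.

```bash
cat > h.py <<'E'
from plant import ctrl, vision
import cv2,numpy as np
def ray(c,uv):
    K=c["K"];T=c["world_to_cam"];R=T[:3,:3];t=T[:3,3]
    uv=np.atleast_2d(uv).astype(float)
    d=np.c_[(uv[:,0]-K[0,2])/K[0,0],-(uv[:,1]-K[1,2])/K[1,1],-np.ones(len(uv))]
    return -R.T@t, d@R
def plane(c,uv,z):
    o,d=ray(c,uv); s=(z-o[2])/d[:,2]; return o+d*s[:,None]
def proj(c,p):
    K=c["K"];T=c["world_to_cam"]; q=np.atleast_2d(p)@T[:3,:3].T+T[:3,3]
    return np.c_[K[0,0]*q[:,0]/-q[:,2]+K[0,2],K[1,1]*-q[:,1]/-q[:,2]+K[1,2]]
def cloud(c):
    v,u=np.mgrid[:420,:560]; z=c["range_z"]
    o,d=ray(c,np.c_[u.ravel(),v.ravel()]); P=o+d*z.ravel()[:,None]
    return P.reshape(420,560,3)
def crop(c,u0,v0,u1,v1,k,name):
    cv2.imwrite("pics/"+name,cv2.resize(c["img"][v0:v1,u0:u1,::-1],None,fx=k,fy=k,interpolation=cv2.INTER_CUBIC))
E
python3 - <<'E'
from h import *
c=vision.read_camera("top"); P=cloud(c)
hsv=cv2.cvtColor(c["img"],cv2.COLOR_RGB2HSV)
h,s,v=cv2.split(hsv)
red=(((h<8)|(h>172))&(s>150)&(v>60)).astype(np.uint8); red[:,:230]=0;red[:,370:]=0;red[:130]=0;red[235:]=0
red=cv2.morphologyEx(red,cv2.MORPH_CLOSE,np.ones((3,3)))
lid=red&(abs(P[:,:,2]-.1)<.012).astype(np.uint8)
cn=max(cv2.findContours(lid,0,1)[0],key=cv2.contourArea)
p=plane(c,cn[:,0],.1)
r=cv2.minAreaRect((p[:,:2]*1000).astype(np.float32));print("lid",r, p[:,:2].min(0),p[:,:2].max(0))
bl=((h>100)&(h<130)&(s>120)&(v>40)).astype(np.uint8); bl[:,:140]=0;bl[:,230:]=0;bl[:180]=0;bl[265:]=0
cn=max(cv2.findContours(bl,0,1)[0],key=cv2.contourArea)
for z in(0.035,):
  p=plane(c,cn[:,0],z); print("tray",cv2.minAreaRect((p[:,:2]*1000).astype(np.float32)))
def rng(lo,hi,box):
  u0,v0,u1,v1=box; Q=P[v0:v1,u0:u1].reshape(-1,3); m=(Q[:,2]>lo)&(Q[:,2]<hi); Q=Q[m]; print(len(Q),np.median(Q,0),Q.min(0),Q.max(0))
rng(.15,.18,(260,170,300,210)); rng(.145,.175,(300,160,350,210)); rng(.128,.143,(250,150,280,175)) 
rng(.12,.14,(300,160,350,210))
crop(c,245,145,355,235,7,"t1.png")
c=vision.read_camera("scene"); crop(c,160,140,300,275,5,"s1.png")
E
```

```text
lid ((604.9131469726562, -76.45509338378906), (201.86068725585938, 280.2669677734375), 1.762762427330017) [ 0.50060625 -0.21863955] [0.70681234 0.06508164]
tray ((496.47760009765625, 290.2916259765625), (173.1924591064453, 148.53738403320312), 80.2928695678711)
131 [ 0.59062357 -0.02036324  0.15956192] [ 0.57353206 -0.03813167  0.15138739] [ 0.60859966 -0.0027039   0.16567171]
145 [ 0.6064906  -0.1477476   0.15430053] [ 0.58817294 -0.16614952  0.14542648] [ 0.62763064 -0.12748222  0.16105139]
58 [0.67624172 0.03023559 0.13709727] [0.66569132 0.02105654 0.12803489] [0.68913166 0.04242245 0.14258732]
351 [ 0.59971685 -0.12954766  0.13513422] [ 0.5723999  -0.1831892   0.12009845] [ 0.63738367 -0.07532282  0.13998484]
```

View pics/t1.png

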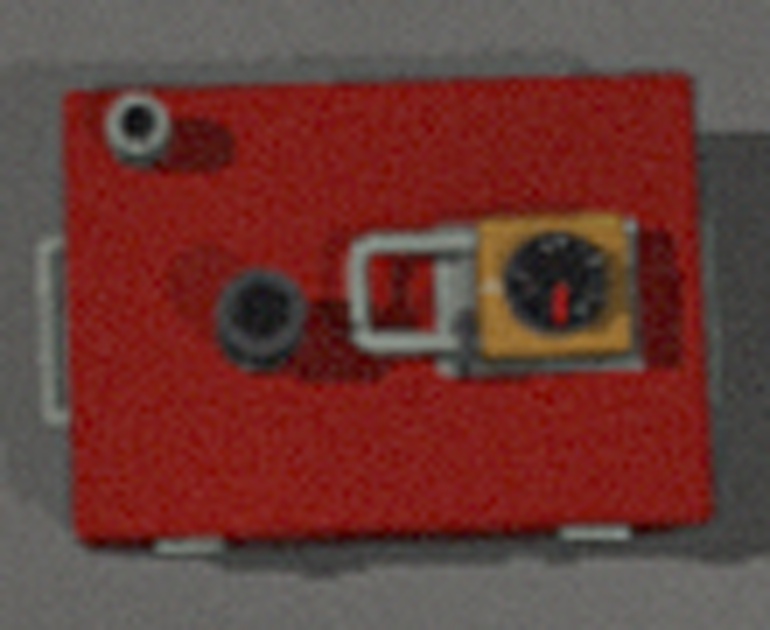

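View pics/s1.png

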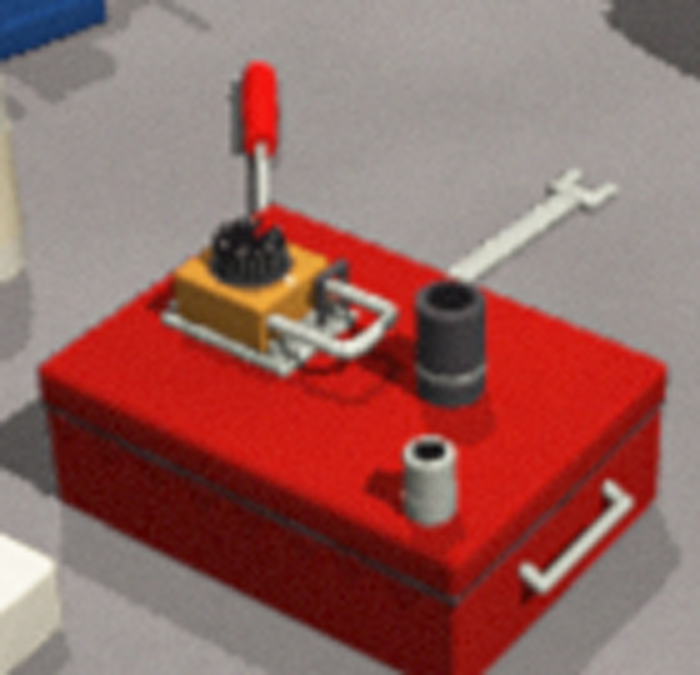

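The images show:
- The chest centre is at (0.605, -0.0765), yaw +1.8°.
- The socket is at about (0.591, -0.020).
- The lock is at about (0.607, -0.147).
- The red mark is at crop pixel (559,305). It points about 90° CCW of the index at (491,287), so it is 3 notches off.

Now I'll plan the moves.

```bash
cat >> h.py <<'E'
from scipy.spatial.transform import Rotation as Ro
def target_R(yaw): # tool x down, tool y (jaw) at world yaw
    y=np.array([np.cos(yaw),np.sin(yaw),0]);x=np.array([0,0,-1.]);return Ro.from_matrix(np.c_[x,y,np.cross(x,y)])
def cur():
    s=ctrl.get_state(); R=Ro.from_quat(s["tcp_rot"]); y=R.as_matrix()[:,1]
    print("t",round(s["time"],2),"pos",np.round(s["eef_pos"],4),"jawyaw",round(np.degrees(np.arctan2(y[1],y[0])),2),"tilt",np.round(R.as_matrix()[:,0],3),"q",np.round(s["qpos"],2),"F",np.round(s["contact_force"],1),"M",np.round(s["wrist_torque"],2),"open",round(s["opening"],3)); return s,R
def rel(*wps): # (x,y,z,jaw yaw deg)
    s,R=cur()
    for w in wps:
        Rt=target_R(np.radians(w[3])); d=R.inv().apply(np.array(w[:3])-s["eef_pos"]); print(w,"travel",np.round(d,4),"dr",np.round((R.inv()*Rt).as_rotvec(),4))
E
python3 - <<'E'
from h import *
c=vision.read_camera("top"); P=cloud(c)
h,s,v=cv2.split(cv2.cvtColor(c["img"],cv2.COLOR_RGB2HSV))
m=(((h<10)|(h>170))&(s>120)&(v>110)&(P[:,:,2]>.146)&(P[:,:,2]<.165)); m[:,:300]=0;m[:,350:]=0;m[:160]=0;m[210:]=0
vv,uu=np.nonzero(m); q=plane(c,np.c_[uu,vv],.155); print("mark",len(q),q.mean(0))
# dial by dark
d=((s<120)&(v<75)&(P[:,:,2]>.145)|m).astype(np.uint8); d[:,:300]=0;d[:,350:]=0;d[:160]=0;d[210:]=0
cn=max(cv2.findContours(d,0,1)[0],key=cv2.contourArea); print("dial",cv2.minEnclosingCircle((plane(c,cn[:,0],.155)[:,:2]*1000).astype(np.float32)))
d=((s<120)&(v<110)&(P[:,:,2]>.15)).astype(np.uint8); d[:,:265]=0;d[:,300:]=0;d[:170]=0;d[210:]=0
cn=max(cv2.findContours(d,0,1)[0],key=cv2.contourArea); print("sock",cv2.minEnclosingCircle((plane(c,cn[:,0],.16)[:,:2]*1000).astype(np.float32)))
br=((h>10)&(h<30)&(s>130)).astype(np.uint8); br[:,:300]=0;br[:,350:]=0;br[:160]=0;br[210:]=0
cn=max(cv2.findContours(br,0,1)[0],key=cv2.contourArea); print("body",cv2.minAreaRect((plane(c,cn[:,0],.137)[:,:2]*1000).astype(np.float32)))
# lid height
l=P[195:212,310:340,2]; print("lidz",np.median(l))
for y in(1.8,-178.2): rel((.591,-.0204,.23,y))
E
```

```text
mark 9 [ 0.59763966 -0.14624954  0.155     ]
dial ((606.640625, -146.92958068847656), 20.413787841796875)
sock ((591.819091796875, -21.794361114501953), 19.79715347290039)
body ((609.0726318359375, -145.385986328125), (63.11128616333008, 60.78908920288086), 89.9572525024414)
lidz 0.10000921634636006
t 0.3 pos [0.2267 0.6355 0.2308] jawyaw 70.36 tilt [-0.    -0.001 -1.   ] q [ 1.08  0.29  1.58 -0.    1.28 -0.15] F [ 0.1 -0.5  0. ] M [0.04 0.03 0.  ] open 1.001
(0.591, -0.0204, 0.23, 1.8) travel [ 0.0012 -0.4953  0.5635] dr [1.1966e+00 4.0000e-04 8.0000e-04]
t 0.3 pos [0.2267 0.6355 0.2308] jawyaw 70.36 tilt [-0.    -0.001 -1.   ] q [ 1.08  0.29  1.58 -0.    1.28 -0.15] F [ 0.1 -0.5  0. ] M [0.04 0.03 0.  ] open 1.001
(0.591, -0.0204, 0.23, -178.2) travel [ 0.0012 -0.4953  0.5635] dr [-1.945e+00 -9.000e-04  5.000e-04]
```

Call:
play_rows:
  claw: [0,0,0,0,0,0,0,0,0,0,0,0,0,0,0,0,0,0,0,0]
  travel:
    - [0,-0.015,0.017]
    - [0,-0.04,0.045]
    - [0,-0.07,0.08]
    - [0,-0.1,0.114]
    - [0,-0.13,0.148]
    - [0,-0.16,0.182]
    - [0,-0.19,0.216]
    - [0,-0.22,0.25]
    - [0,-0.25,0.284]
    - [0,-0.28,0.319]
    - [0,-0.31,0.353]
    - [0,-0.34,0.387]
    - [0,-0.37,0.421]
    - [0,-0.4,0.455]
    - [0,-0.43,0.489]
    - [0,-0.455,0.518]
    - [0,-0.475,0.54]
    - [0,-0.488,0.555]
    - [0,-0.495,0.563]
    - [0,-0.495,0.563]
  dr:
    - [0.05,0,0]
    - [0.12,0,0]
    - [0.2,0,0]
    - [0.27,0,0]
    - [0.34,0,0]
    - [0.41,0,0]
    - [0.48,0,0]
    - [0.55,0,0]
    - [0.62,0,0]
    - [0.69,0,0]
    - [0.76,0,0]
    - [0.83,0,0]
    - [0.9,0,0]
    - [0.97,0,0]
    - [1.04,0,0]
    - [1.1,0,0]
    - [1.15,0,0]
    - [1.18,0,0]
    - [1.197,0,0]
    - [1.197,0,0]
  force: 50

```text
time: 2.3
eef_pos: [0.5908, -0.0204, 0.231]
tcp_rot: [0.492, 0.508, -0.493, 0.507]
contact_force: [0.5, 0.8, -0.3]
opening: 1.005
```

```bash
python3 - <<'E'
from h import *
c=vision.read_camera("wrist"); cv2.imwrite("pics/w1.png",c["img"][:,:,::-1])
print(proj(c,[[.591,-.021,.16],[.607,-.147,.155]]))
rel((.5912,-.021,.13,1.8))
E
```

```text
[[279.09394468 218.49660719]
 [292.86716865 355.15866553]]
t 2.35 pos [ 0.5904 -0.0194  0.231 ] jawyaw 1.8 tilt [-0.001 -0.    -1.   ] q [-0.2   0.1   1.79 -0.    1.25 -0.24] F [ 0.1 -0.2 -0.1] M [-0.03 -0.01  0.04] open 0.999
(0.5912, -0.021, 0.13, 1.8) travel [0.101  0.0008 0.0016] dr [-0.     0.     0.001]
```

View pics/w1.png

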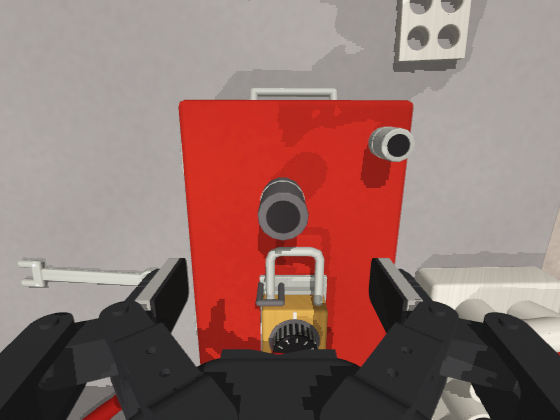

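The wrist view shows the socket top at (283,215), within 3 mm of the prediction of (279,218). I'll descend and grip.

Call:
play_rows:
  claw: [0,0,0,0,0,0,255,255,255,255,255,255,255]
  travel:
    - [0.015,0.001,0]
    - [0.04,0.001,0.001]
    - [0.07,0.001,0.001]
    - [0.09,0.001,0.001]
    - [0.101,0.001,0.001]
    - [0.101,0.001,0.001]
    - [0.101,0.001,0.001]
    - [0.101,0.001,0.001]
    - [0.101,0.001,0.001]
    - [0.101,0.001,0.001]
    - [0.101,0.001,0.001]
    - [0.101,0.001,0.001]
    - [0.101,0.001,0.001]
  dr:
    - [0,0,0]
    - [0,0,0]
    - [0,0,0]
    - [0,0,0]
    - [0,0,0]
    - [0,0,0]
    - [0,0,0]
    - [0,0,0]
    - [0,0,0]
    - [0,0,0]
    - [0,0,0]
    - [0,0,0]
    - [0,0,0]
  force: 50

```text
time: 3.65
eef_pos: [0.5928, -0.0207, 0.1318]
tcp_rot: [0.493, 0.507, -0.492, 0.509]
contact_force: [1.4, 0.2, 6.4]
opening: 0.431
```

```bash
python3 - <<'E'
from h import *
c=vision.read_camera("wrist"); cv2.imwrite("pics/w2.png",c["img"][:,:,::-1])
rel((.592,-.0205,.25,1.8),(.4965,.290,.25,-9.7),(.4965,.290,.036,-9.7))
E
```

```text
t 3.7 pos [ 0.5928 -0.0207  0.1318] jawyaw 1.79 tilt [ 0.003 -0.001 -1.   ] q [-0.21  0.21  1.86  0.    1.07 -0.24] F [ 1.6 -0.2  5.8] M [ 0.08 -0.17  0.  ] open 0.43
(0.592, -0.0205, 0.25, 1.8) travel [-1.182e-01 -4.000e-04 -1.000e-04] dr [-0.0003  0.0006 -0.0027]
(0.4965, 0.29, 0.25, -9.7) travel [-0.1186 -0.0862 -0.3134] dr [ 0.2005  0.0004 -0.0028]
(0.4965, 0.29, 0.036, -9.7) travel [ 0.0954 -0.0868 -0.3136] dr [ 0.2005  0.0004 -0.0028]
```

View pics/w2.png

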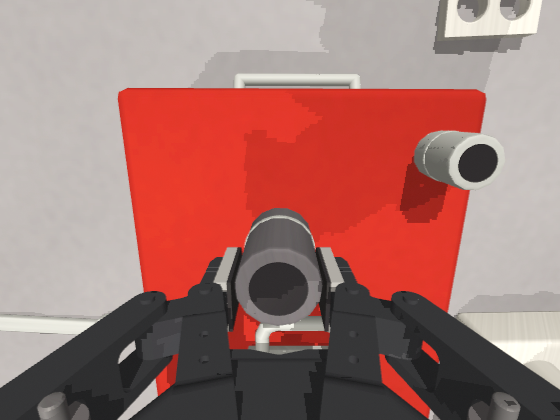

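Call:
play_rows:
  claw: [255,255,255,255,255,255,255,255,255,255,255,255,255,255,255,255,255,255,255]
  travel:
    - [-0.01,0,0]
    - [-0.03,0,0]
    - [-0.06,0,0]
    - [-0.085,0,0]
    - [-0.1,-0.005,-0.02]
    - [-0.1,-0.015,-0.055]
    - [-0.1,-0.027,-0.095]
    - [-0.1,-0.038,-0.135]
    - [-0.1,-0.049,-0.175]
    - [-0.1,-0.06,-0.215]
    - [-0.1,-0.07,-0.25]
    - [-0.1,-0.078,-0.28]
    - [-0.1,-0.084,-0.303]
    - [-0.1,-0.087,-0.314]
    - [-0.08,-0.087,-0.314]
    - [-0.045,-0.087,-0.314]
    - [-0.01,-0.087,-0.314]
    - [0.015,-0.087,-0.314]
    - [0.025,-0.087,-0.314]
  dr:
    - [0,0,0]
    - [0,0,0]
    - [0,0,0]
    - [0,0,0]
    - [0.01,0,0]
    - [0.03,0,0]
    - [0.05,0,0]
    - [0.07,0,0]
    - [0.1,0,0]
    - [0.13,0,0]
    - [0.16,0,0]
    - [0.18,0,0]
    - [0.2,0,0]
    - [0.2,0,0]
    - [0.2,0,0]
    - [0.2,0,0]
    - [0.2,0,0]
    - [0.2,0,0]
    - [0.2,0,0]

```text
time: 5.6
eef_pos: [0.4933, 0.2886, 0.1019]
tcp_rot: [-0.538, -0.456, 0.543, -0.456]
contact_force: [-0.7, -0.1, -2.8]
opening: 0.428
```

```bash
python3 - <<'E'
from h import *
c=vision.read_camera("wrist"); cv2.imwrite("pics/w3.png",c["img"][:,:,::-1])
c=vision.read_camera("scene"); crop(c,300,200,440,320,5,"s3.png")
rel((.4965,.290,.037,-9.7))
E
```

```text
t 5.7 pos [0.4946 0.2893 0.104 ] jawyaw -9.69 tilt [-0.002 -0.003 -1.   ] q [ 0.35  0.21  1.92 -0.    1.02  0.52] F [-0.5  0.4 -3.3] M [0.   0.02 0.02] open 0.425
(0.4965, 0.29, 0.037, -9.7) travel [ 0.067   0.0019 -0.0012] dr [0.0002 0.0032 0.0018]
```

View pics/w3.png

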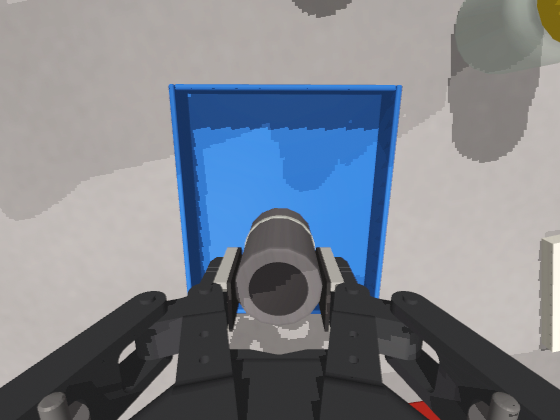

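View pics/s3.png

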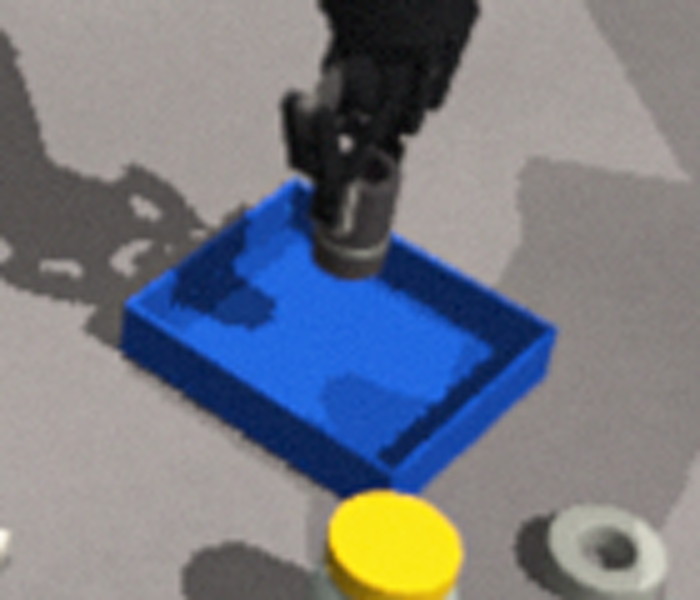

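The socket is held upright over the tray centre: wrist view (280,285), scene crop (350,220). I'll lower it until it touches.

Call:
play_rows:
  claw: [255,255,255,255,255,255,255,255]
  travel:
    - [0.015,0.001,0]
    - [0.035,0.002,-0.001]
    - [0.05,0.002,-0.001]
    - [0.058,0.002,-0.001]
    - [0.062,0.002,-0.001]
    - [0.065,0.002,-0.001]
    - [0.067,0.002,-0.001]
    - [0.067,0.002,-0.001]
  dr:
    - [0,0,0]
    - [0,0,0]
    - [0,0,0]
    - [0,0,0]
    - [0,0,0]
    - [0,0,0]
    - [0,0,0]
    - [0,0,0]

```text
time: 6.5
eef_pos: [0.4969, 0.2899, 0.0374]
tcp_rot: [-0.539, -0.456, 0.541, -0.456]
contact_force: [-0.6, 0.2, -4.3]
opening: 0.429
```

Call:
play_rows:
  claw: [255,255,255]
  travel:
    - [0.001,0,0]
    - [0.002,0,0]
    - [0.002,0,0]
  dr:
    - [0,0,0]
    - [0,0,0]
    - [0,0,0]

```text
time: 6.8
eef_pos: [0.4973, 0.2901, 0.0359]
tcp_rot: [-0.54, -0.456, 0.541, -0.456]
contact_force: [-0.5, -0.1, -1.4]
opening: 0.427
```

Call:
play_rows:
  claw: [255,255,0,0,0,0,0,0,0]
  travel:
    - [0.001,0,0]
    - [0.001,0,0]
    - [0.001,0,0]
    - [0.001,0,0]
    - [0,0,0]
    - [0,0,0]
    - [-0.02,0,0]
    - [-0.06,0,0]
    - [-0.1,0,0]
  dr:
    - [0,0,0]
    - [0,0,0]
    - [0,0,0]
    - [0,0,0]
    - [0,0,0]
    - [0,0,0]
    - [0,0,0]
    - [0,0,0]
    - [0,0,0]

```text
time: 7.7
eef_pos: [0.4967, 0.29, 0.136]
tcp_rot: [-0.539, -0.456, 0.542, -0.456]
contact_force: [1.3, 0.1, 0.4]
opening: 0.997
```

```bash
python3 - <<'E'
from h import *
c=vision.read_camera("wrist"); cv2.imwrite("pics/w4.png",c["img"][:,:,::-1])
rel((.497,.290,.25,-9.7),(.6068,-.147,.25,46.8),(.6068,-.147,.22,46.8))
E
```

```text
t 7.75 pos [0.5014 0.2919 0.145 ] jawyaw -9.67 tilt [ 0.011  0.002 -1.   ] q [ 0.35  0.16  1.89 -0.    1.08  0.52] F [2.3 0.9 5.1] M [ 0.06 -0.13  0.02] open 1.001
(0.497, 0.29, 0.25, -9.7) travel [-0.105  -0.0029  0.0022] dr [ 0.0005 -0.0039 -0.0104]
(0.6068, -0.147, 0.25, 46.8) travel [-0.1047  0.1788  0.4146] dr [-0.9856  0.0016 -0.0115]
(0.6068, -0.147, 0.22, 46.8) travel [-0.0747  0.1784  0.4147] dr [-0.9856  0.0016 -0.0115]
```

View pics/w4.png

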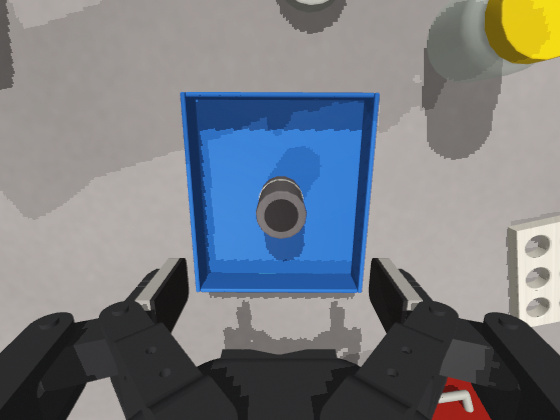

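The socket stands upright at (281,212) in the tray. Next, over to the dial.

Call:
play_rows:
  claw: [0,0,0,0,0,0,0,0,0,0,0,0,0,0,0,0]
  travel:
    - [-0.03,0,0]
    - [-0.07,0.005,0.01]
    - [-0.09,0.015,0.035]
    - [-0.09,0.03,0.07]
    - [-0.09,0.048,0.11]
    - [-0.09,0.065,0.15]
    - [-0.09,0.082,0.19]
    - [-0.09,0.1,0.23]
    - [-0.09,0.117,0.27]
    - [-0.09,0.134,0.31]
    - [-0.09,0.15,0.35]
    - [-0.09,0.165,0.383]
    - [-0.08,0.174,0.405]
    - [-0.075,0.178,0.414]
    - [-0.075,0.178,0.414]
    - [-0.075,0.178,0.414]
  dr:
    - [0,0,-0.01]
    - [-0.05,0,-0.01]
    - [-0.12,0,-0.01]
    - [-0.2,0,-0.01]
    - [-0.3,0,-0.01]
    - [-0.4,0,-0.01]
    - [-0.5,0,-0.01]
    - [-0.6,0,-0.01]
    - [-0.7,0,-0.01]
    - [-0.8,0,-0.01]
    - [-0.9,0,-0.01]
    - [-0.95,0,-0.01]
    - [-0.986,0,-0.01]
    - [-0.986,0,-0.01]
    - [-0.986,0,-0.01]
    - [-0.986,0,-0.01]

```text
time: 9.35
eef_pos: [0.6062, -0.1453, 0.22]
tcp_rot: [0.26, 0.657, -0.26, 0.658]
contact_force: [0.2, -0.6, -0.6]
opening: 1.0
```

```bash
python3 - <<'E'
from h import *
c=vision.read_camera("wrist"); cv2.imwrite("pics/w5.png",c["img"][:,:,::-1])
print(proj(c,[[.6067,-.147,.155]]))
rel((.6067,-.147,.139,46.8))
E
```

```text
[[277.81521774 222.92766103]]
t 9.4 pos [ 0.6064 -0.145   0.2204] jawyaw 46.87 tilt [ 0.002 -0.001 -1.   ] q [-0.4   0.18  1.72  0.    1.24 -1.22] F [ 0.3 -0.3  0.6] M [-0.01  0.02  0.04] open 1.002
(0.6067, -0.147, 0.139, 46.8) travel [ 0.0814 -0.0014  0.0015] dr [ 0.0012  0.0017 -0.0008]
```

View pics/w5.png

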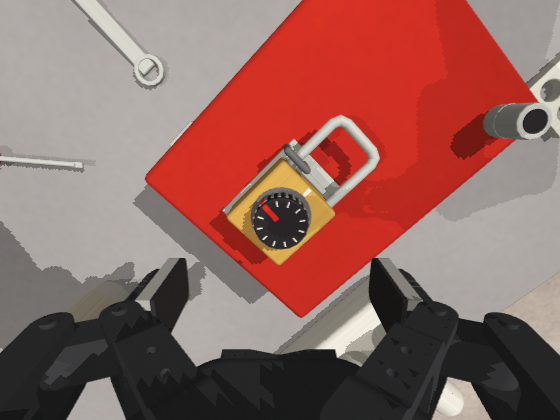

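The dial is at (281,219), with its mark up-left at (268,210) and the index up-right at (307,193). That makes it +90°, 3 notches.

Call:
play_rows:
  claw: [0,0,0,0,0,255,255,255,255,255,255,255]
  travel:
    - [0.015,0,0]
    - [0.04,-0.001,0.001]
    - [0.065,-0.001,0.001]
    - [0.078,-0.001,0.001]
    - [0.081,-0.001,0.001]
    - [0.081,-0.001,0.001]
    - [0.081,-0.001,0.001]
    - [0.081,-0.001,0.001]
    - [0.081,-0.001,0.001]
    - [0.081,-0.001,0.001]
    - [0.081,-0.001,0.001]
    - [0.081,-0.001,0.001]
  dr:
    - [0,0,0]
    - [0,0,0]
    - [0,0,0]
    - [0,0,0]
    - [0,0,0]
    - [0,0,0]
    - [0,0,0]
    - [0,0,0]
    - [0,0,0]
    - [0,0,0]
    - [0,0,0]
    - [0,0,0]
  force: 30

```text
time: 10.6
eef_pos: [0.6082, -0.1463, 0.1416]
tcp_rot: [0.26, 0.655, -0.259, 0.66]
contact_force: [1.3, 2.7, 5.7]
opening: 0.454
```

```bash
python3 - <<'E'
from h import *
c=vision.read_camera("wrist"); cv2.imwrite("pics/w6.png",c["img"][:,:,::-1])
cur()
E
```

```text
t 10.65 pos [ 0.6082 -0.1463  0.1416] jawyaw 46.88 tilt [ 0.006 -0.001 -1.   ] q [-0.4   0.26  1.78  0.    1.1  -1.22] F [2.3 3.  5.4] M [ 0.57 -0.41  0.12] open 0.451
```

View pics/w6.png

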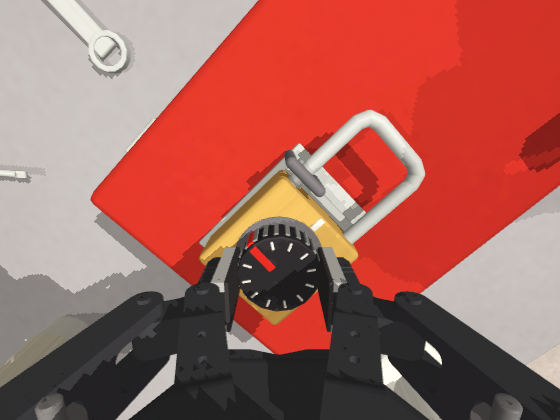

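The dial is gripped. First notch clockwise.

Call:
play_rows:
  claw: [255,255,255,255,255,255,255]
  travel:
    - [0,0,0]
    - [0,0,0]
    - [0,0,0]
    - [0,0,0]
    - [0,0,0]
    - [0,0,0]
    - [0,0,0]
  dr:
    - [0.09,0,0]
    - [0.19,0,0]
    - [0.29,0,0]
    - [0.39,0,0]
    - [0.48,0,0]
    - [0.524,0,0]
    - [0.524,0,0]

```text
time: 11.35
eef_pos: [0.6082, -0.1463, 0.1417]
tcp_rot: [0.422, 0.566, -0.42, 0.57]
contact_force: [-0.1, 1.5, 0.8]
opening: 0.452
```

```bash
python3 - <<'E'
from h import *
c=vision.read_camera("wrist"); cv2.imwrite("pics/w7.png",c["img"][:,:,::-1])
cur()
E
```

```text
t 11.4 pos [ 0.6082 -0.1463  0.1417] jawyaw 16.9 tilt [ 0.006 -0.001 -1.   ] q [-0.4   0.26  1.78  0.    1.1  -0.69] F [0.6 1.4 1.9] M [ 0.29 -0.09 -0.03] open 0.454
```

View pics/w7.png

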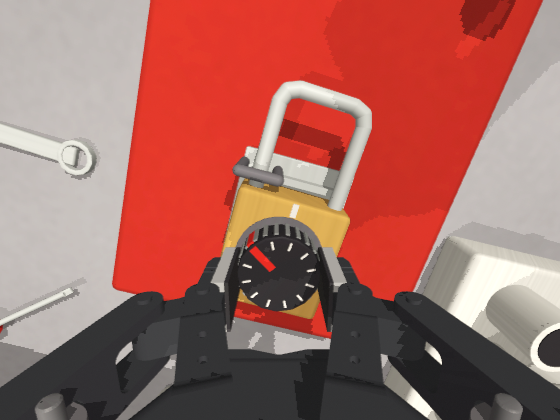

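The dial turned with the gripper. The mark at (262,260) is now about 60° from the index at (295,212). Two more notches.

Call:
play_rows:
  claw: [255,255,255,255,255,255,255,255,255,255,255,255,255,255]
  travel:
    - [0,0,0]
    - [0,0,0]
    - [0,0,0]
    - [0,0,0]
    - [0,0,0]
    - [0,0,0]
    - [0,0,0]
    - [0,0,0]
    - [0,0,0]
    - [0,0,0]
    - [0,0,0]
    - [0,0,0]
    - [0,0,0]
    - [0,0,0]
  dr:
    - [0.09,0,0]
    - [0.19,0,0]
    - [0.29,0,0]
    - [0.39,0,0]
    - [0.48,0,0]
    - [0.524,0,0]
    - [0.524,0,0]
    - [0.61,0,0]
    - [0.71,0,0]
    - [0.81,0,0]
    - [0.91,0,0]
    - [1.01,0,0]
    - [1.05,0,0]
    - [1.05,0,0]

```text
time: 12.8
eef_pos: [0.6082, -0.1463, 0.1417]
tcp_rot: [0.651, 0.28, -0.647, 0.282]
contact_force: [1.5, 1.3, 1.4]
opening: 0.453
```

```bash
python3 - <<'E'
from h import *
c=vision.read_camera("wrist"); cv2.imwrite("pics/w8.png",c["img"][:,:,::-1])
cur()
E
```

```text
t 12.85 pos [ 0.6082 -0.1463  0.1417] jawyaw -43.16 tilt [ 0.006 -0.001 -1.   ] q [-0.4   0.26  1.78  0.    1.1   0.35] F [1.1 2.3 1.5] M [ 0.23 -0.16 -0.02] open 0.45
```

View pics/w8.png

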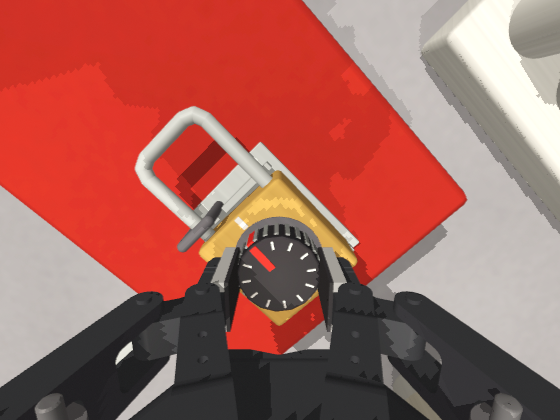

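The mark at (260,255) points toward the index at (240,222). I'll release, rise and check.

Call:
play_rows:
  claw: [0,0,0,0,0,0,0,0,0,0,0,0]
  travel:
    - [0,0,0]
    - [0,0,0]
    - [0,0,0]
    - [0,0,0]
    - [-0.01,0,0]
    - [-0.03,0,0]
    - [-0.06,0,0]
    - [-0.08,0,0]
    - [-0.08,0,0]
    - [-0.08,0,0]
    - [-0.08,0,0]
    - [-0.08,0,0]
  dr:
    - [0,0,0]
    - [0,0,0]
    - [0,0,0]
    - [0,0,0]
    - [0,0,0]
    - [0,0,0]
    - [0.1,0,0]
    - [0.25,0,0]
    - [0.4,0,0]
    - [0.55,0,0]
    - [0.7,0,0]
    - [0.785,0,0]

```text
time: 14.05
eef_pos: [0.6078, -0.1463, 0.2228]
tcp_rot: [0.71, 0.009, -0.705, 0.011]
contact_force: [0.1, -0.2, 0.4]
opening: 0.997
```

```bash
python3 - <<'E'
from h import *
c=vision.read_camera("wrist"); cv2.imwrite("pics/w9.png",c["img"][:,:,::-1])
t=vision.read_camera("top"); crop(t,245,145,355,235,7,"t9.png")
lx=np.array([-.0307,.9995,0]); L=np.array([.6067,-.147,.1])
b=L+.084*lx+[0,0,.025]; print("bow",b, proj(c,[b]),proj(t,[b])) 
rel(tuple(b[:2])+(.20,-88.2),tuple(b[:2])+(.11,-88.2))
E
```

```text
bow [ 0.6041212 -0.063042   0.125    ] [[175.99492817 210.03647452]] [[295.80501725 187.26480707]]
t 14.15 pos [ 0.6078 -0.1463  0.2226] jawyaw -88.12 tilt [ 0.007 -0.001 -1.   ] q [-0.4   0.18  1.72  0.    1.24  1.14] F [-0.2 -0.1  0.1] M [-0.02  0.02  0.02] open 1.0
(np.float64(0.6041212), np.float64(-0.06304199999999999), 0.2, -88.2) travel [ 0.0225 -0.0834  0.0011] dr [ 0.0015 -0.0071 -0.0016]
(np.float64(0.6041212), np.float64(-0.06304199999999999), 0.11, -88.2) travel [ 0.1125 -0.0835  0.0018] dr [ 0.0015 -0.0071 -0.0016]
```

View pics/w9.png

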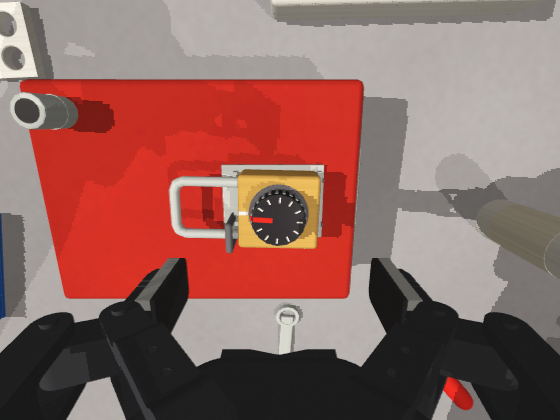

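View pics/t9.png

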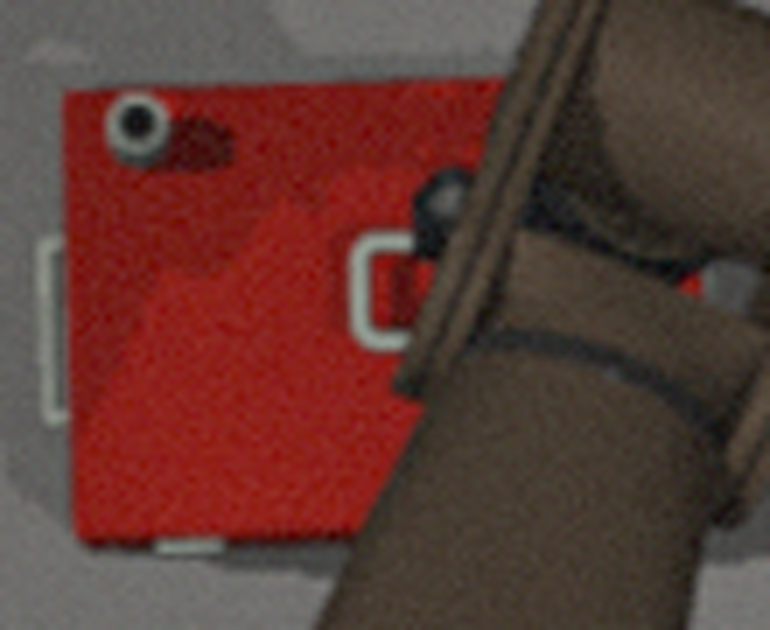

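The mark at (262,220) now lines up with the index at (242,213). The bow at (175,208) matches the prediction. I'll preshape the fingers to about 33 mm and go to the bow.

Call:
play_rows:
  claw: [150,150,150,150,150,150,150,150]
  travel:
    - [0,-0.01,0]
    - [0,-0.035,0]
    - [0.01,-0.06,0.001]
    - [0.02,-0.078,0.001]
    - [0.03,-0.084,0.001]
    - [0.03,-0.084,0.001]
    - [0.03,-0.084,0.001]
    - [0.03,-0.084,0.001]
  dr:
    - [0,-0.007,0]
    - [0,-0.007,0]
    - [0,-0.007,0]
    - [0,-0.007,0]
    - [0,-0.007,0]
    - [0,-0.007,0]
    - [0,-0.007,0]
    - [0,-0.007,0]

```text
time: 14.95
eef_pos: [0.6047, -0.0633, 0.1929]
tcp_rot: [0.707, 0.011, -0.707, 0.012]
contact_force: [0.5, -0.1, 0.0]
opening: 0.413
```

```bash
python3 - <<'E'
from h import *
c=vision.read_camera("wrist"); cv2.imwrite("pics/w10.png",c["img"][:,:,::-1])
print(proj(c,[.605,-.0625,.125]))
rel((.605,-.0625,.109,-88.2))
E
```

```text
[[276.10401463 218.79406587]]
t 15.0 pos [ 0.6047 -0.0634  0.1931] jawyaw -88.17 tilt [ 0.001 -0.002 -1.   ] q [-0.27  0.17  1.78 -0.    1.18  1.27] F [ 0.2 -0.1  0.3] M [0.01 0.01 0.01] open 0.413
(0.605, -0.0625, 0.109, -88.2) travel [ 0.0841 -0.0011 -0.0002] dr [ 0.0005 -0.0011 -0.0021]
```

View pics/w10.png

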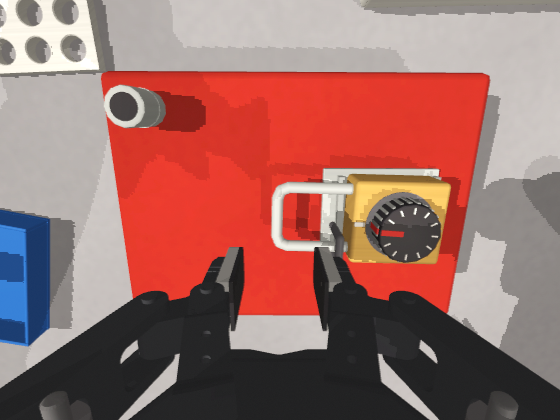

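The bow bar sits at (278,217), centred between the pads. Descend, close, check.

Call:
play_rows:
  claw: [150,150,150,150,150,255,255,255,255,255]
  travel:
    - [0.015,0,0]
    - [0.04,0,0]
    - [0.065,0,0]
    - [0.08,0,0]
    - [0.084,0,0]
    - [0.084,0,0]
    - [0.084,0,0]
    - [0.084,0,0]
    - [0.084,0,0]
    - [0.084,0,0]
  dr:
    - [0,0,0]
    - [0,0,0]
    - [0,0,0]
    - [0,0,0]
    - [0,0,0]
    - [0,0,0]
    - [0,0,0]
    - [0,0,0]
    - [0,0,0]
    - [0,0,0]
  force: 40

```text
time: 16.0
eef_pos: [0.6049, -0.0626, 0.11]
tcp_rot: [0.708, 0.011, -0.707, 0.011]
contact_force: [-1.7, 5.2, 1.3]
opening: 0.073
```

```bash
python3 - <<'E'
from h import *
c=vision.read_camera("wrist"); cv2.imwrite("pics/w11.png",c["img"][:,:,::-1])
cur()
E
```

```text
t 16.05 pos [ 0.6049 -0.0626  0.1099] jawyaw -88.2 tilt [ 0.001 -0.    -1.   ] q [-0.27  0.27  1.84  0.    1.04  1.27] F [-2.8  5.5  0.9] M [ 0.83  0.34 -0.23] open 0.076
```

View pics/w11.png

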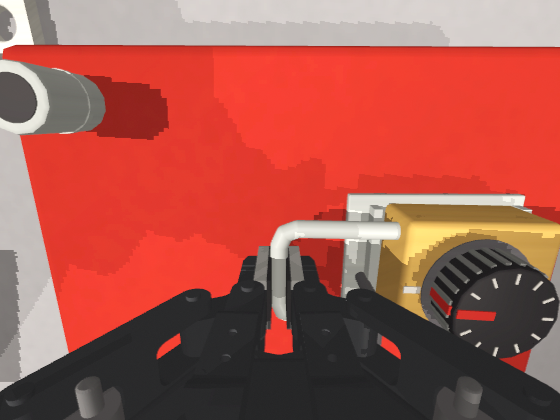

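The bow is gripped at (280,280), opening about 7 mm. Pull.

Call:
play_rows:
  claw: [255,255,255,255,255,255,255]
  travel:
    - [0,-0.002,0]
    - [0,-0.006,0]
    - [0,-0.011,0]
    - [0,-0.016,0]
    - [0,-0.021,0]
    - [0,-0.025,0]
    - [0,-0.027,0]
  dr:
    - [0,0,0]
    - [0,0,0]
    - [0,0,0]
    - [0,0,0]
    - [0,0,0]
    - [0,0,0]
    - [0,0,0]

```text
time: 16.75
eef_pos: [0.6042, -0.0351, 0.11]
tcp_rot: [0.708, 0.011, -0.706, 0.012]
contact_force: [-0.6, -1.8, -0.7]
opening: 0.075
```

Call:
play_rows:
  claw: [255,255,255,255,255]
  travel:
    - [0,-0.001,0]
    - [0,-0.002,0]
    - [0,-0.003,0]
    - [0,-0.004,0]
    - [0,-0.004,0]
  dr:
    - [0,0,0]
    - [0,0,0]
    - [0,0,0]
    - [0,0,0]
    - [0,0,0]

```text
time: 17.25
eef_pos: [0.6041, -0.0313, 0.1101]
tcp_rot: [0.708, 0.011, -0.706, 0.012]
contact_force: [0.4, -1.6, -1.2]
opening: 0.071
```

```bash
python3 - <<'E'
from h import *
c=vision.read_camera("wrist"); cv2.imwrite("pics/w12.png",c["img"][:,:,::-1])
cur()
E
```

```text
t 17.3 pos [ 0.6041 -0.0313  0.1101] jawyaw -88.16 tilt [ 0.002 -0.001 -1.   ] q [-0.22  0.26  1.85 -0.    1.03  1.32] F [-0.7 -2.2 -0.4] M [-0.43  0.07 -0.1 ] open 0.075
```

View pics/w12.png

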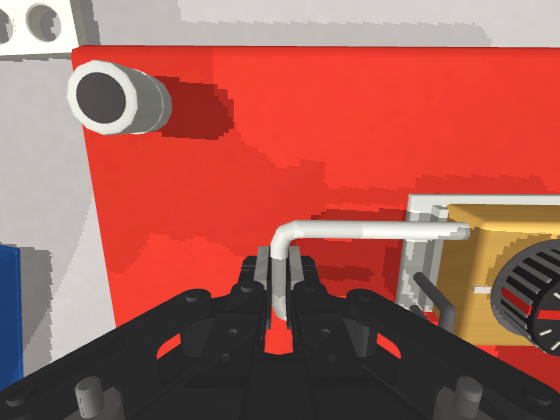

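The shackle is extending, but the force is only about 2 N, so the stop isn't reached yet. Continue.

Call:
play_rows:
  claw: [255,255,255,255]
  travel:
    - [0,-0.001,0]
    - [0,-0.002,0]
    - [0,-0.003,0]
    - [0,-0.003,0]
  dr:
    - [0,0,0]
    - [0,0,0]
    - [0,0,0]
    - [0,0,0]

```text
time: 17.7
eef_pos: [0.6039, -0.03, 0.1101]
tcp_rot: [0.707, 0.01, -0.707, 0.013]
contact_force: [-0.5, -7.7, -1.0]
opening: 0.075
```

Call:
play_rows:
  claw: [255,255,255]
  travel:
    - [0,-0.002,0]
    - [0,-0.004,0]
    - [0,-0.004,0]
  dr:
    - [0,0,0]
    - [0,0,0]
    - [0,0,0]

```text
time: 18.0
eef_pos: [0.6036, -0.0299, 0.1101]
tcp_rot: [0.707, 0.008, -0.707, 0.017]
contact_force: [-1.7, -13.6, -2.3]
opening: 0.073
```

It's at the stop: 13.6 N with no further motion. Release, rise, and look.

Call:
play_rows:
  claw: [255,150,150,150,150,150,0,0,0,0,0,0,0,0,0,0,0,0,0,0]
  travel:
    - [0,0,0]
    - [0,0,0]
    - [0,0,0]
    - [0,0,0]
    - [-0.015,0,0]
    - [-0.045,0,0]
    - [-0.08,0,0]
    - [-0.1,0.01,0]
    - [-0.11,0.03,0]
    - [-0.11,0.055,0]
    - [-0.11,0.08,0]
    - [-0.11,0.1,0]
    - [-0.11,0.11,0]
    - [-0.11,0.111,-0.003]
    - [-0.11,0.111,-0.003]
    - [-0.11,0.111,-0.003]
    - [-0.11,0.111,-0.003]
    - [-0.11,0.111,-0.003]
    - [-0.11,0.111,-0.003]
    - [-0.11,0.111,-0.003]
  dr:
    - [0,0,0]
    - [0,0,0]
    - [0,0,0]
    - [0,0,0]
    - [0,0,0]
    - [0,0,0]
    - [-0.1,0,0]
    - [-0.24,0,0]
    - [-0.38,0,0]
    - [-0.52,0,0]
    - [-0.66,0,0]
    - [-0.8,0,0]
    - [-0.94,0,0]
    - [-1.08,0,0]
    - [-1.22,0,0]
    - [-1.36,0,0]
    - [-1.48,0,0]
    - [-1.54,0,0]
    - [-1.57,0,0]
    - [-1.57,0,0]

```text
time: 20.0
eef_pos: [0.6107, -0.139, 0.2229]
tcp_rot: [0.489, 0.505, -0.494, 0.512]
contact_force: [0.3, 0.1, -0.5]
opening: 0.999
```

```bash
python3 - <<'E'
from h import *
c=vision.read_camera("wrist"); cv2.imwrite("pics/w13.png",c["img"][:,:,::-1])
L=np.array([.607,-.146,.1]);lx=np.array([-.0307,.9995,0])
print(proj(c,[L+[0,0,.055],L+.114*lx+[0,0,.025],L+.032*lx+[0,0,.037]]))
rel((.607,-.141,.102,1.8))
E
```

```text
[[273.26628527 226.67227865]
 [273.87315992  63.07029815]
 [273.61123159 178.76071569]]
t 20.05 pos [ 0.6107 -0.1391  0.2227] jawyaw 1.93 tilt [ 0.002 -0.013 -1.   ] q [-0.38  0.18  1.71 -0.01  1.24 -0.41] F [-0.2  0.6 -0.3] M [-0.01 -0.01 -0.06] open 1.0
(0.607, -0.141, 0.102, 1.8) travel [ 0.1207 -0.0039  0.0002] dr [ 0.0023  0.0131 -0.0018]
```

View pics/w13.png

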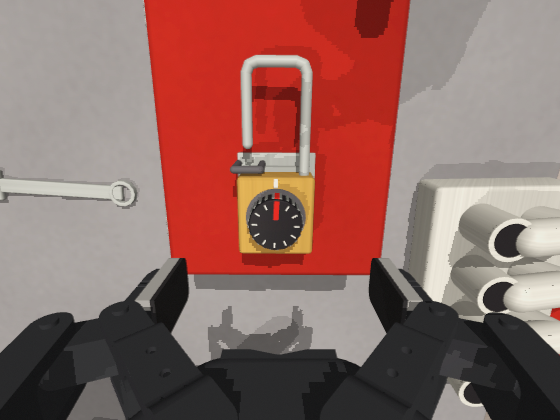

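The mark at (276,205) is in line with the index at (276,184). The shackle is out, and its short leg end at (247,145) is clear of the arch. Now I'll grip the body.

Call:
play_rows:
  claw: [0,0,0,0,0,0,0,255,255,255,255,255,255,255]
  travel:
    - [0.015,-0.003,0]
    - [0.045,-0.003,0]
    - [0.08,-0.003,0]
    - [0.105,-0.003,0]
    - [0.117,-0.003,0]
    - [0.12,-0.003,0]
    - [0.12,-0.003,0]
    - [0.12,-0.003,0]
    - [0.12,-0.003,0]
    - [0.12,-0.003,0]
    - [0.12,-0.003,0]
    - [0.12,-0.003,0]
    - [0.12,-0.003,0]
    - [0.12,-0.003,0]
  dr:
    - [0.002,0.013,-0.002]
    - [0.002,0.013,-0.002]
    - [0.002,0.013,-0.002]
    - [0.002,0.013,-0.002]
    - [0.002,0.013,-0.002]
    - [0.002,0.013,-0.002]
    - [0.002,0.013,-0.002]
    - [0.002,0.013,-0.002]
    - [0.002,0.013,-0.002]
    - [0.002,0.013,-0.002]
    - [0.002,0.013,-0.002]
    - [0.002,0.013,-0.002]
    - [0.002,0.013,-0.002]
    - [0.002,0.013,-0.002]
  force: 70

```text
time: 21.45
eef_pos: [0.6091, -0.1413, 0.1051]
tcp_rot: [0.492, 0.507, -0.492, 0.509]
contact_force: [-0.6, 0.2, 7.3]
opening: 0.688
```

```bash
python3 - <<'E'
from h import *
c=vision.read_camera("wrist"); cv2.imwrite("pics/w14.png",c["img"][:,:,::-1])
cur()
E
```

```text
t 21.5 pos [ 0.609  -0.1413  0.105 ] jawyaw 1.82 tilt [ 0.002 -0.001 -1.   ] q [-0.39  0.31  1.8  -0.    1.04 -0.42] F [-0.7  0.6  5.4] M [ 0.03  0.34 -0.08] open 0.691
```

View pics/w14.png

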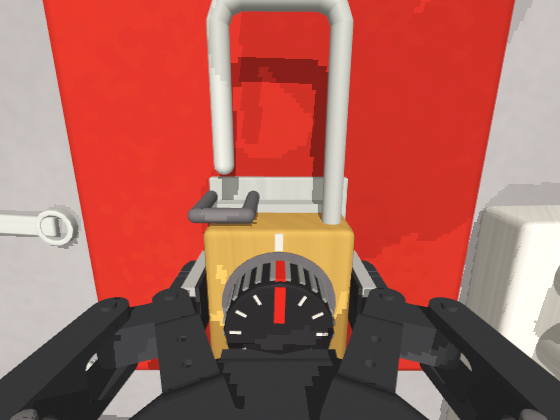

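The body is gripped squarely, dial mark at the index. Lift.

Call:
play_rows:
  claw: [255,255,255,255,255,255]
  travel:
    - [-0.003,0,0]
    - [-0.008,0,0]
    - [-0.014,0,0]
    - [-0.022,0,0]
    - [-0.03,0,0]
    - [-0.03,0,0]
  dr:
    - [0,0,0]
    - [0,0,0]
    - [0,0,0]
    - [0,0,0]
    - [0,0,0]
    - [0,0,0]

```text
time: 22.1
eef_pos: [0.6101, -0.1415, 0.1371]
tcp_rot: [0.493, 0.506, -0.491, 0.51]
contact_force: [-0.9, -0.9, -5.1]
opening: 0.689
```

```bash
python3 - <<'E'
from h import *
c=vision.read_camera("wrist"); cv2.imwrite("pics/w15.png",c["img"][:,:,::-1])
c=vision.read_camera("scene"); crop(c,160,120,300,255,5,"s15.png")
cur()
E
```

```text
t 22.2 pos [ 0.6092 -0.1412  0.1356] jawyaw 1.83 tilt [ 0.003 -0.002 -1.   ] q [-0.39  0.27  1.78 -0.    1.09 -0.42] F [ 0.4  0.2 -5.8] M [-0.08  0.01 -0.01] open 0.687
```

View pics/s15.png

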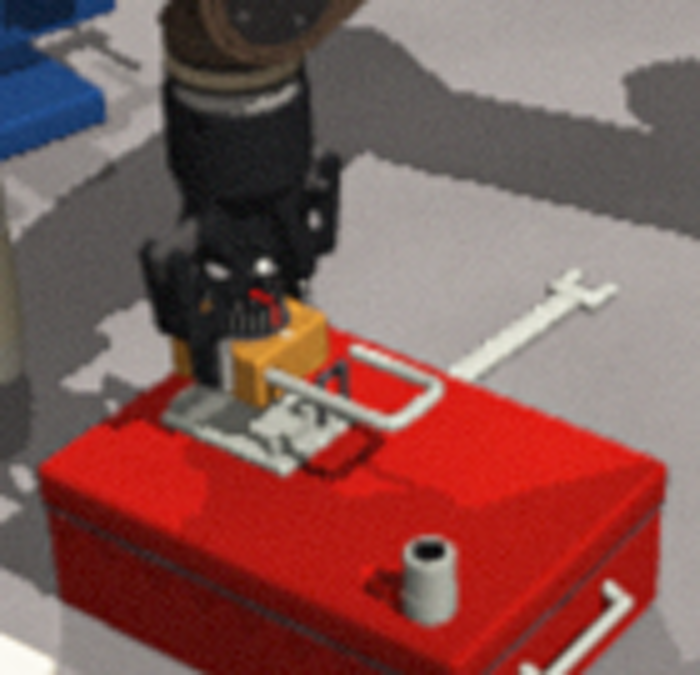

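The lock is off the hasp, with the body at crop (285,340) and the shackle open. Raise it higher.

Call:
play_rows:
  claw: [255,255,255,255,255,255,255,255,255,255,255,255]
  travel:
    - [-0.008,0,0]
    - [-0.025,0,0]
    - [-0.05,0,0]
    - [-0.075,0,0]
    - [-0.1,0,0]
    - [-0.12,0,0]
    - [-0.133,0,0]
    - [-0.138,0,0]
    - [-0.14,0,0]
    - [-0.14,0,0]
    - [-0.14,0,0]
    - [-0.14,0,0]
  dr:
    - [0,0,0]
    - [0,0,0]
    - [0,0,0]
    - [0,0,0]
    - [0,0,0]
    - [0,0,0]
    - [0,0,0]
    - [0,0,0]
    - [0,0,0]
    - [0,0,0]
    - [0,0,0]
    - [0,0,0]

```text
time: 23.4
eef_pos: [0.6083, -0.1408, 0.2741]
tcp_rot: [0.492, 0.507, -0.492, 0.508]
contact_force: [0.3, -1.0, -5.5]
opening: 0.691
```

```bash
python3 - <<'E'
from h import *
c=vision.read_camera("wrist"); cv2.imwrite("pics/w16.png",c["img"][:,:,::-1])
c=vision.read_camera("scene"); cv2.imwrite("pics/s16.png",c["img"][:,:,::-1])
cur()
E
```

```text
t 23.5 pos [ 0.6085 -0.1409  0.2746] jawyaw 1.83 tilt [ 0.002 -0.001 -1.   ] q [-0.39  0.15  1.66 -0.    1.33 -0.42] F [ 1.1  0.3 -5.3] M [-0.1   0.01 -0.  ] open 0.691
```

View pics/w16.png

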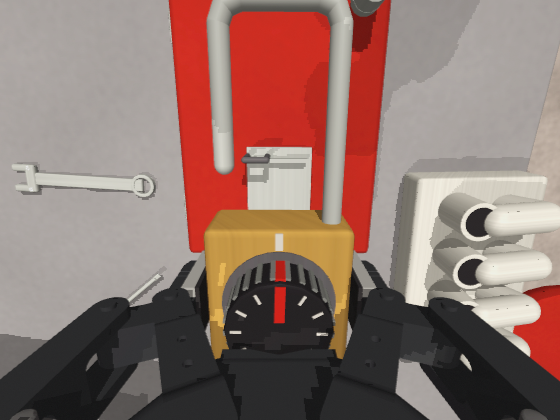

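View pics/s16.png

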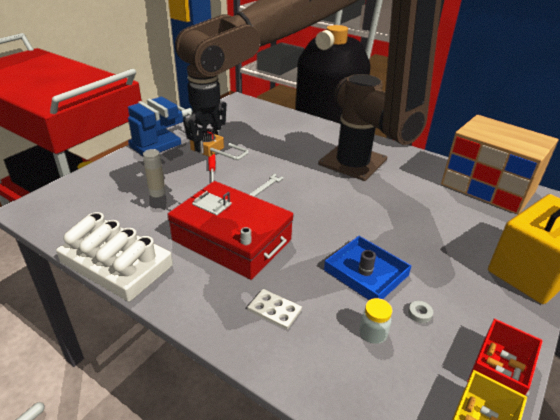

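The lock is held level about 17 cm above the lid, with the mark on the index (279,243) and the shackle out. The socket stands in the tray at (367,262), and the bystanders haven't moved. Handing in.

```bash
python3 -c "
from h import *
cur(); print(ctrl.sign_off())"
```

```text
t 23.5 pos [ 0.6085 -0.1409  0.2746] jawyaw 1.83 tilt [ 0.002 -0.001 -1.   ] q [-0.39  0.15  1.66 -0.    1.33 -0.42] F [ 1.1  0.3 -5.3] M [-0.1   0.01 -0.  ] open 0.691
the job is handed in; nothing more can be done
None
```

The job is done and handed in at 23.5 s. The open lock is off the hasp and held in the gripper.

- **Socket:** it stands upright near the centre of the blue tray.
- **Dial:** I turned it three notches clockwise, and the red mark now lines up with the white index line.
- **Shackle:** I pulled it until it stopped moving, at about 13.6 N. The bow moved about 32.7 mm in all, which is the 30 mm stroke plus play.
- **Lock:** I gripped it by its side faces and lifted it about 17 cm. In the last check it was still in the grip (about 59 mm opening) and carried with about 5 N of load. The tool was within 0.2° of vertical, and the mark was on the index with the shackle out.

The other items looked unmoved in the final scene picture. The wrist camera read about 2–3 mm off the top camera throughout. No check failed.

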